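Hang the bottle collar to dry and hold the dryer dial at its third click

ROBOT

A 6-joint arm with a two-finger parallel gripper is mounted at the origin on the work surface. World frame = base frame: x ahead of the robot, y to its left, z up, the work surface at z = 0. Lengths are in m, angles in rad, forces in N, time in s.
With the tool pointing down it reaches from about 0.425 to 0.95 m from the base axis. Payload 3.5 kg.
Tool frame: the origin (TCP) lies midway between the tips of the shut fingers; the grasp point (between the pads) lies 19 mm behind it; z points along the fingers, y is the line along which they close (so a half turn about z gives the same grasp; the last joint's range is limited). The gripper opens to 85 mm and grips with 20 to 120 N. Pads are 22 mm wide; open, the fingers measure 114 mm over their backs; the gripper's body (76 mm by 85 mm) begins 54 mm behind the grasp point. The pads swing forward as they close: fully open they stand 13 mm farther back than shut.
Start: joints at [-1.333, 0.286, 1.577, -0, 1.279, -0.15], TCP at [0.255, -0.625, 0.231] pointing down, gripper open.
Joint ranges: [-2.77, 2.77], [-0.9, 2.22], [0.21, 2.48], [-1.53, 4.67], [0.24, 2.81], [-2.84, 2.84]. Speed limits (rad/s): [2.79, 2.79, 3.14, 3.14, 3.14, 3.14].

INTERFACE

Orientations are given as a unit quaternion [x, y, z, w].
In Python, from plant import ctrl gives the robot as it stands. The module is installed in compiled form; this text tells all that it offers.
- The arm moves only by the shell command python3 -m inch 'ROWS' [FORCE]. ROWS is JSON, a list of rows, each a list of 5 numbers: the closure, from 0 (fully open) to 1 (shut), then the shift along the tool's x, y, z in m, then the turn about the tool's z in degrees. A call has 1 to 5 rows; each row is the pose to reach, as a shift and turn from the pose commanded when the call began, along the tool's axes at that moment; what a row does not reach only later rows make up. A row lasts 1/12 s, in which the tool goes at most 41.7 mm and 7.16 degrees, less where a joint would pass 70% of its speed; a pose out of reach is approached as far as the arm can. A call with a gripper value outside its range is refused whole. The fingers move at their own pace and stop on an object; FORCE is the grip in N (left out, the last holds). Time passes only in rows, so rows that repeat a pose let the fingers close. It gives the time, the measured TCP pose, the force, the opening and the grip force at its end, in the units of the state.
- ctrl.get_state(): the state, without advancing time (a new reading comes with each control period).
- ctrl.read_camera(name): name is "scene" or "top"; returns a dict with "pixels" (384x512x3 uint8, red, green, blue), "depth" (384x512 float32, m along the optical axis (not along the pixel's ray), 0 where there is no reading), "fx", "fy", "cx", "cy" (pixels), "D" ([k1, k2, p1, p2, k3] as OpenCV has them; the pictures are not rectified), "xyz" and "rotation" of the camera in the world. Camera axes: x right, y down, z forward; pixel columns grow to the right and rows downward; lengths in m; the calibration is good to about 2 mm. A picture is of the moment at which its call begins.
- ctrl.sign_off(): hands the job in; it is judged then, once.
Trained networks look in a picture, given as the dict that the camera call returned (one of the last four; its "shot" number tells which), for a name from the list of things; names that differ only in an ending like _2 or _b are one class to them, and where a whole thing is asked for, a point or a joint stands for the part that bears it (a point fixed in the world has none). Each returns a list of dicts, best first, with "score" (0 to 1); they miss things now and then, are a little off and sometimes report something else, mostly with a low value. They report only what shows in the picture. A call takes as long as a camera call. They do not tell look-alikes from the thing itself.
- ctrl.spot_in(query, picture): "at" ([column, row] in pixels, amid what is visible of it).
- ctrl.tip_of(query, picture): "at" ([column, row] in pixels: a listed point, or the origin of a listed thing).
The state is a dict: "time": time; "qpos": joint angles; "dq": joint speeds; "joint_efforts": joint torques, N m; "eef_pos": TCP position; "tcp_rot": TCP orientation; "contact_force": force on the tool from outside, world axes, zero at the start; "wrist_torque": the same for the moment, N m; "opening": opening from 0.0 (shut) to 1.0 (fully open); "finger_force": force on a finger pad.
Only numpy, scipy, OpenCV 4.12 (cv2) and the standard library are available. Lean on these libraries where they do the work, as an engineer would, in place of code of your own. Each camera call takes 0.05 s, during which the arm holds its last target. There are 200 camera calls.

TASK

Hang the loose white bottle collar by its hole on the upright steel drying peg of the dryer, right down onto the dryer's top, and let go of it. Then grip the dryer's spring-return dial and turn it clockwise past its first two clicks to the third, and finish while still gripping and holding it there, because it springs back if released. Do not disturb the bottles, the nipple or the pacifier case standing around.

Things in the scene. Friction and masses are not known exactly. Their poses are not given: they have to be found in the camera images.
- collar_center (a point): Bottle screw collar, loose: a white plastic ring, 46 mm outside diameter (upright ribbed side for the lower 14 mm, then tapering in to 39 mm), 20 mm high, through hole 29 mm at the top and 36 mm below, about 20 g. It stands on the ledge. This point is its centre, 10 mm above its underside; z is the hole axis, up.
- peg_foot (a point): Foot of the dryer's drying peg, a steel post 18 mm thick rising 45 mm straight up from the dryer's flat top, 60 mm above the ledge. The dryer is a fixed white box 160 mm (x) by 280 mm (y). The peg stands on its left half seen from the robot. Axes are the dryer's: y from dial to peg, x to the back, z up. The dial's axis is at x -15, y -150 mm from here.
- dial_grip (a point): Centre of the dial's grip bar on its vertical turning axis, 80 mm above the ledge. Bar: white, 48 mm long, 14 thick, 28 high (66 to 94 mm above the ledge), on a 64 mm grey skirt disc. x runs along the bar to its black pointer and turns with it, z up. On the dryer's top, a dot marks rest and three 2 mm ridges, each longer than the last, the clicks.
- dial (a joint): Dial angle in rad: 0 at rest (pointer at the dot), growing clockwise seen from above. Clicks (detents) at 0.42, 0.84 and 1.26; the third is the last; turning on past it meets a hard stop at 1.5. The return spring gives 0.07 N m at rest, 0.13 at the third click, and the clicks add a ripple of about 0.04 N m; released, it turns back to 0 from anywhere.
- bottle_a: Bystander: glass feeding bottle with collar and nipple, 60 mm across, 163 mm tall; origin at the centre of its underside.
- bottle_b: Bystander: a second feeding bottle, the same as bottle_a.
- nipple: Bystander: mint silicone bottle nipple, flange 48 mm across, 46 mm tall; origin at the centre of its underside.
- case: Bystander: closed white pacifier case, 55 mm (x) by 75 mm (y), 42 mm tall; origin at the centre of its underside.
Mind the look-alikes: they are no part of the job. What is shaped like the part that bears collar_center but black or red is not meant.

How it is judged:
By the outcome, as a careful person would: the job done as asked, in the order asked, and still so for the second after the job is handed in, while the arm keeps its last pose, push and grip.
It also fails if it takes over 56 s, if anything falls off the work surface, if the arm or the gripper's body presses on something with over 40 N, if the wrist force passes 120 N, or if a joint passes its speed limit or range.

## Working session

There is one attempt and no reset: what is moved stays moved. The work goes in short steps, Python scripts to look and compute and a shell command to move; the robot and the scene stay as the last step left them, time stands still between calls to the robot, and variables do not carry over. Pictures are saved under pics/ and viewed, at most 10 in all, crops included, and the job is handed in when it is done.

```bash
mkdir -p pics
cat > h.py <<'E'
import numpy as np, cv2
from plant import ctrl
def world(p,uv,depth=None,z=None):
    K=np.array([[p["fx"],0,p["cx"]],[0,p["fy"],p["cy"]],[0,0,1]])
    n=cv2.undistortPoints(np.array([[uv]],float),K,np.array(p["D"],float))[0,0]
    R=np.array(p["rotation"],float)
    if R.size==4:
        from scipy.spatial.transform import Rotation as Ro
        R=Ro.from_quat(R).as_matrix()
    d=R@np.array([n[0],n[1],1]); o=np.array(p["xyz"])
    if z is not None: return o+d*(z-o[2])/d[2]
    if depth is None:
        u,v=int(round(uv[0])),int(round(uv[1])); depth=p["depth"][v,u]
    return o+d*depth
def save(p,name,crop=None,s=1):
    im=p["pixels"][:,:,::-1]
    if crop: a,b,c,d=crop; im=im[b:d,a:c]
    cv2.imwrite("pics/"+name,cv2.resize(im,None,fx=s,fy=s,interpolation=cv2.INTER_CUBIC))
E
python3 - <<'E'
from h import *
s=ctrl.get_state(); print({k:np.round(v,3).tolist() for k,v in s.items()})
ims=[]
for c in ["top","scene"]:
    p=ctrl.read_camera(c); save(p,c+"0.png",None,1.5)
    print(c,np.round(p["xyz"],3),np.round(p["rotation"],3).tolist(),p["fx"])
    for q in ["collar_center","peg_foot","dial_grip","bottle_a","nipple","case"]:
        for f in (ctrl.spot_in,ctrl.tip_of):
            for r in f(q,p)[:4]:
                print(q,f.__name__,np.round(r["at"],1),round(r["score"],2),np.round(world(p,r["at"]),3))
E
```

```text
{'time': 0.0, 'qpos': [-1.333, 0.287, 1.578, -0.0, 1.279, -0.15], 'dq': [0.0, 0.0, 0.001, 0.001, 0.0, 0.0], 'joint_efforts': [0.002, -40.598, -29.262, -0.0, 0.006, -0.0], 'eef_pos': [0.255, -0.624, 0.23], 'tcp_rot': [0.981, 0.193, -0.0, -0.001], 'contact_force': [-0.716, -0.903, 0.167], 'wrist_torque': [0.009, 0.035, -0.012], 'finger_force': 0.0, 'opening': 1.001}
top [0.445 0.044 1.226] [-0.705, 0.707, -0.034, 0.046] 404.6471886294377
collar_center call [337.4 229.9] 0.64 [ 0.479 -0.191  0.023]
collar_center call [365.6 253.8] 0.62 [ 0.407 -0.279 -0.001]
collar_center call [380.4 229.4] 0.62 [ 0.48  -0.326 -0.   ]
collar_center call [313.1 219.7] 0.67 [ 0.511 -0.122  0.002]
collar_center call [372.4 250.6] 0.62 [ 0.417 -0.301 -0.005]
collar_center call [386.4 228.4] 0.59 [ 0.483 -0.345 -0.001]
collar_center call [342.8 231.5] 0.46 [ 0.475 -0.212 -0.   ]
peg_foot call [232.8 194.9] 0.87 [0.58  0.117 0.063]
peg_foot call [206.2 196.2] 0.97 [0.572 0.189 0.1  ]
dial_grip call [260.6 193.7] 0.75 [0.579 0.037 0.095]
dial_grip call [261.5 191.1] 0.87 [0.588 0.034 0.088]
dial_grip call [358
[... 1025 characters left out ...]
ter call [113.6 231.6] 0.72 [ 0.399 -0.287  0.001]
collar_center call [170.3 207.4] 0.63 [ 0.403 -0.135  0.001]
peg_foot call [288.6 206.4] 0.87 [0.61  0.094 0.058]
peg_foot call [310.6 184.4] 0.88 [0.583 0.184 0.062]
dial_grip call [269.1 208.1] 0.71 [0.599 0.044 0.074]
dial_grip call [265.2 203.1] 0.95 [0.591 0.038 0.088]
bottle_a call [138.5 320.2] 0.83 [ 0.713 -0.312  0.113]
bottle_a call [209.6 280.4] 0.58 [ 0.709 -0.171  0.107]
bottle_a call [211.  293.4] 0.78 [ 0.713 -0.174  0.066]
bottle_a call [147.4 332.5] 0.6 [ 0.719 -0.309  0.067]
nipple call [161.6 295. ] 0.58 [ 0.627 -0.255  0.005]
case call [334.1 141.4] 0.67 [0.465 0.372 0.04 ]
case call [332.3 147.8] 0.89 [0.478 0.355 0.032]
```

View pics/top0.png

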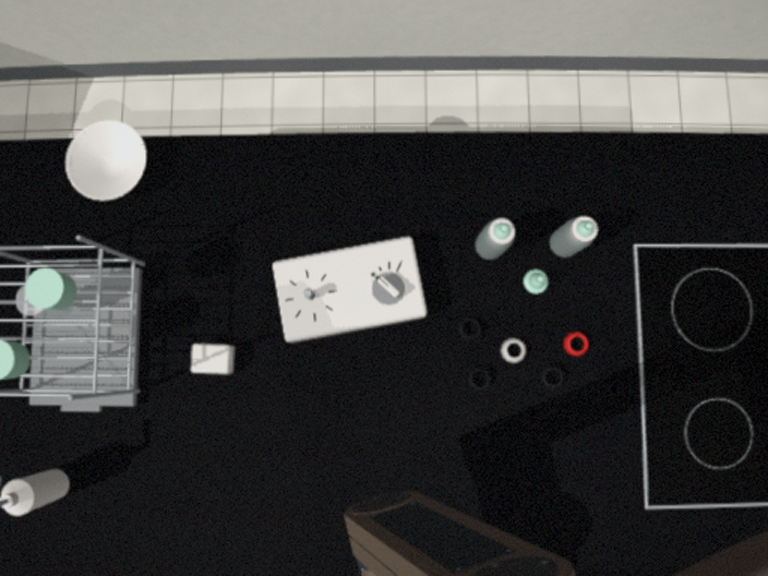

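View pics/scene0.png

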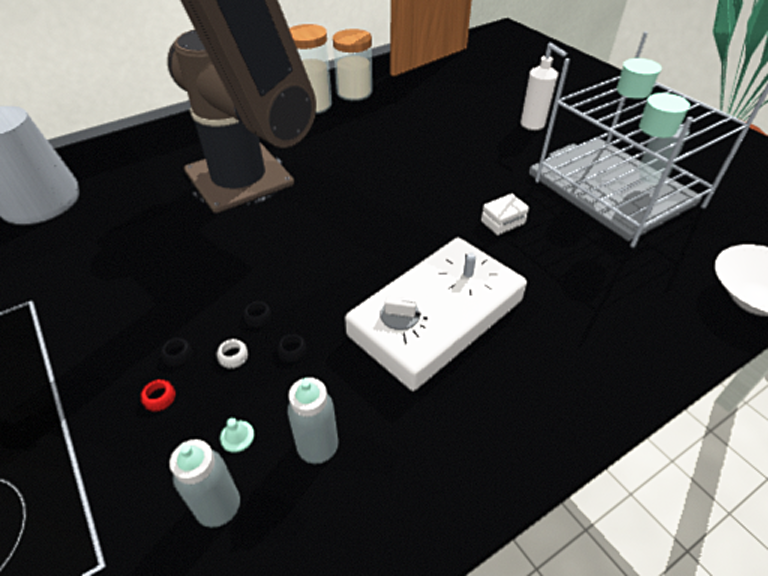

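White collar: top (342,233), scene (155,236). The look-alikes are red at (384,229) and black at (313,219), (320,252) and (368,252) in the top view. Only the white one fits. The next crop confirms it and measures the rest.

```bash
cat > meas.py <<'E'
from h import *
def grid(p):
    K=np.array([[p["fx"],0,p["cx"]],[0,p["fy"],p["cy"]],[0,0,1]])
    v,u=np.mgrid[:384,:512]
    uv=np.stack([u.ravel(),v.ravel()],1).astype(float)[:,None]
    n=cv2.undistortPoints(uv,K,np.array(p["D"],float))[:,0]
    from scipy.spatial.transform import Rotation as Ro
    d=np.c_[n,np.ones(len(n))]@Ro.from_quat(p["rotation"]).as_matrix().T
    return d.reshape(384,512,3),np.array(p["xyz"])
def pts(p):
    d,o=grid(p); return o+d*p["depth"][...,None]
def plane(p,z):
    d,o=grid(p); return o+d*((z-o[2])/d[...,2])[...,None]
E
cat > m1.py <<'E'
from meas import *
out=[]
for c,crop in [("top",(170,140,400,270)),("scene",(80,140,360,290))]:
    p=ctrl.read_camera(c); P=pts(p); im=p["pixels"].astype(int); br=im.min(2)
    im2=p["pixels"][crop[1]:crop[3],crop[0]:crop[2],::-1]; out.append(cv2.resize(im2,(800,int(800*im2.shape[0]/im2.shape[1])),interpolation=cv2.INTER_CUBIC)[:300 if c=="top" else 450])
    near=lambda x,y,r:(np.hypot(P[...,0]-x,P[...,1]-y)<r)
    m=(br>90)&near(.472,-.203,.045)
    Q=plane(p,.017)[m]; print(c,"collar n",m.sum(),"minmax@z17",Q.min(0).round(4),Q.max(0).round(4),"mid",((Q.min(0)+Q.max(0))/2).round(4))
    (a,b),sz,_=cv2.minEnclosingCircle(Q[:,:2].astype(np.float32))[0],cv2.minEnclosingCircle(Q[:,:2].astype(np.float32))[1],0
    print("  circ",a,b,sz)
    Z=P[m]; print("  depth z",np.percentile(Z[:,2],[5,50,95]).round(4), "hi pts mid",((Z[Z[:,2]>.014].min(0)+Z[Z[:,2]>.014].max(0))/2).round(4))
    m=(P[...,2]>.05)&(P[...,2]<.13)&(abs(P[...,0]-.58)<.18)&(abs(P[...,1]-.1)<.2)
    (cx,cy),(w,h),a=cv2.minAreaRect(P[m][:,:2].astype(np.float32)); print("  dryer",cx,cy,w,h,a)
    m=(P[...,2]>.07)&near(.575,.187,.05); print("  peg n",m.sum(),P[m].mean(0).round(4),P[m].max(0).round(4),P[m].min(0).round(4))
    m=(P[...,2]>.086)&(P[...,2]<.11)&near(.585,.037,.045); B=P[m]
    print("  bar n",m.sum(),B.mean(0).round(4),[np.round(x,4) for x in cv2.minAreaRect(B[:,:2].astype(np.float32))])
cv2.imwrite("pics/c0.png",cv2.resize(np.vstack(out),(800,600)))
E
python3 m1.py
```

```text
top collar n 149 minmax@z17 [ 0.4461 -0.2268  0.017 ] [ 0.4907 -0.1816  0.017 ] mid [ 0.4684 -0.2042  0.017 ]
  circ 0.4692140817642212 -0.20470651984214783 0.024779755622148514
  depth z [-0.0017  0.0153  0.0238] hi pts mid [ 0.4699 -0.2058  0.0206]
  dryer 0.5881876945495605 0.11883968114852905 0.1603931337594986 0.2802331745624542 10.55423641204834
  peg n 40 [0.5731 0.191  0.0989] [0.5813 0.2012 0.1113] [0.5658 0.1838 0.0713]
  bar n 83 [0.5867 0.0425 0.0933] [array([0.5874, 0.0425]), array([0.0463, 0.0139]), np.float64(47.436)]
scene collar n 274 minmax@z17 [ 0.4484 -0.2311  0.017 ] [ 0.5059 -0.1827  0.017 ] mid [ 0.4772 -0.2069  0.017 ]
  circ 0.47717952728271484 -0.20710071921348572 0.02934878319501877
  depth z [-0.0002  0.0129  0.0206] hi pts mid [ 0.4723 -0.206   0.0182]
  dryer 0.591276228427887 0.11847227066755295 0.15938255190849304 0.2803232967853546 10.532706260681152
  peg n 92 [0.5803 0.1891 0.0913] [0.5871 0.1991 0.107 ] [0.57   0.1827 0.0704]
  bar n 126 [0.5918 0.0414 0.0923] [array([0.59  , 0.0419]), array([0.0464, 0.0148]), np.float64(46.7411)]
```

View pics/c0.png

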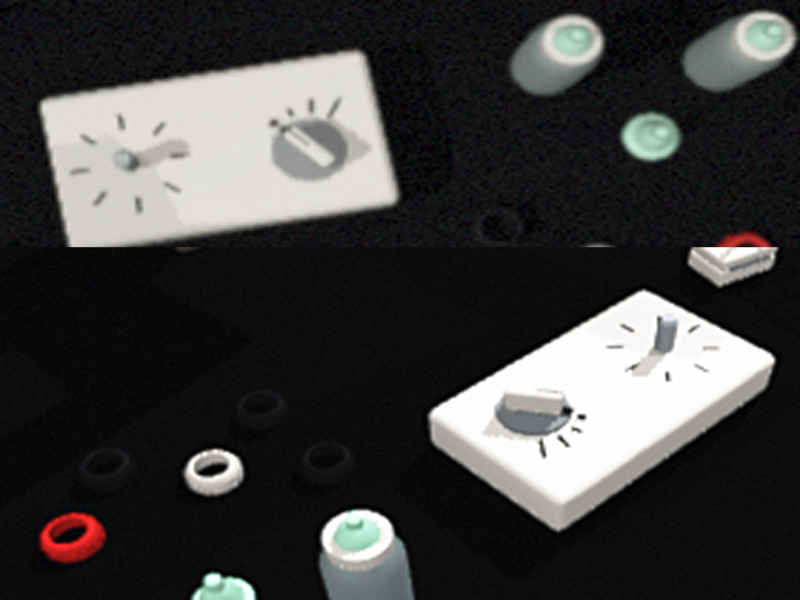

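The crop shows the white ring at top (342,233), with the bar pointing at the dot and the peg on the left of the dryer. The two cameras and the dryer geometry agree:

| Item | x (m) | y (m) | Yaw |
|---|---|---|---|
| Collar | .471 | -.2055 | – |
| Peg | .576 | .192 | – |
| Dial | .5887 | .042 | 47° |

Next is the move over the collar.

```bash
python3 -m inch '[[0,0.155,-0.132,0,0],[0,0.155,-0.132,0,0],[0,0.155,-0.132,0,0],[0,0.155,-0.132,0,0],[0,0.155,-0.132,0,0]]' 40
python3 -m inch '[[0,0.155,-0.132,0,0],[0,0.155,-0.132,0,0],[0,0.155,-0.132,0,0],[0,0.155,-0.132,0,0],[0,0.155,-0.132,0,0]]'
python3 -m inch '[[0,0.048,-0.042,0.0,0],[0,0.048,-0.042,0.0,0],[0,0.048,-0.042,0.13,0],[0,0.048,-0.042,0.13,0],[0,0.048,-0.042,0.13,0]]'
cat > t.py <<'E'
import sys
from h import *
from scipy.spatial.transform import Rotation as Ro
x,y,z,psi=map(float,sys.argv[1:])
s=ctrl.get_state(); R=Ro.from_quat(s["tcp_rot"]).as_matrix()
ps=np.degrees(np.arctan2(R[1,0],R[0,0]))
print("t",round(s["time"],2),"pos",np.round(s["eef_pos"],4),"psi",ps.round(2),"q6",np.round(s["qpos"][5],2),"F",np.round(s["contact_force"],1),"open",s["opening"],"ff",s["finger_force"])
print("shift",np.round(R.T@(np.array([x,y,z])-s["eef_pos"]),4),"turn",round(ps-psi,2))
E
python3 t.py .471 -.2055 .004 22
```

```text
time: 1.82
eef_pos: [0.3495, -0.4419, 0.2313]
tcp_rot: [0.981, 0.193, 0.0, -0.0]
contact_force: [0.1, 0.1, 0.2]
opening: 0.998
finger_force: 0.0
time: 2.23
eef_pos: [0.4431, -0.261, 0.2317]
tcp_rot: [0.981, 0.193, 0.0, 0.0]
contact_force: [0.5, -0.7, 0.2]
opening: 0.999
finger_force: 0.0
time: 2.65
eef_pos: [0.4722, -0.206, 0.1065]
tcp_rot: [0.981, 0.194, 0.002, 0.002]
contact_force: [0.7, -0.5, 0.2]
opening: 0.998
finger_force: 0.0
t 2.65 pos [ 0.4722 -0.206   0.1065] psi 22.33 q6 0.57 F [ 0.7 -0.5  0.2] open 0.9978690439302459 ff 0.0
shift [-0.0012 -0.0013  0.1025] turn 0.33
```

```bash
python3 -m inch '[[0,-0.001,-0.001,0.04,0],[0,-0.001,-0.001,0.07,0],[0,-0.001,-0.001,0.085,0],[0,-0.001,-0.001,0.085,0],[0,-0.001,-0.001,0.085,0]]' >/dev/null
python3 t.py .471 -.2055 .004 22
```

```text
t 3.07 pos [ 0.4694 -0.2054  0.0209] psi 22.22 q6 0.57 F [ 0.5 -0.8  0.5] open 1.0012253756080065 ff 0.0
shift [0.0015 0.0007 0.0169] turn 0.22
```

```bash
python3 -m inch '[[0,0.001,0.001,0.017,0],[0,0.001,0.001,0.017,0],[0.4,0.001,0.001,0.017,0],[0.7,0.001,0.001,0.017,0],[0.7,0.001,0.001,0.017,0]]' 30 >/dev/null
python3 -m inch '[[0.7,0,0,0,0],[0.7,0,0,0,0],[0.7,0,0,0,0]]'
python3 t.py .471 -.2055 .004 22
python3 - <<'E'
from h import *
p=ctrl.read_camera("scene"); save(p,"grip.png",(90,130,250,270),4)
E
```

```text
time: 3.73
eef_pos: [0.4719, -0.2068, 0.0063]
tcp_rot: [0.981, 0.193, 0.001, 0.001]
contact_force: [-1.7, 1.5, 6.1]
opening: 0.522
finger_force: 29.7
t 3.73 pos [ 0.4719 -0.2068  0.0063] psi 22.22 q6 0.57 F [-1.7  1.5  6.1] open 0.5221185587412253 ff 29.710731778177433
shift [-0.0003 -0.0015  0.0023] turn 0.22
```

View pics/grip.png

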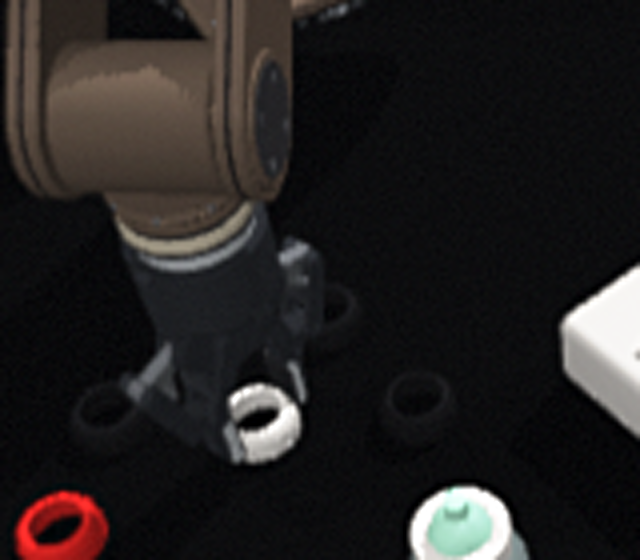

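The picture shows the white ring (about 265,420) between the pads, with the finger tips low on its side. I'll lift it and check.

```bash
python3 -m inch '[[0.7,0,0,-0.01,0],[0.7,0,0,-0.03,0],[0.7,0,0,-0.07,0],[0.7,0,0,-0.11,0],[0.7,0,0,-0.14,0]]' 40 
python3 t.py .576 .192 .15 22
python3 - <<'E'
from h import *
p=ctrl.read_camera("scene"); save(p,"lift.png",(90,90,250,230),4)
E
```

```text
time: 4.2
eef_pos: [0.4717, -0.2066, 0.1484]
tcp_rot: [0.981, 0.193, 0.001, 0.001]
contact_force: [0.4, -0.4, -0.4]
opening: 0.513
finger_force: 40.8
t 4.2 pos [ 0.4717 -0.2066  0.1484] psi 22.23 q6 0.57 F [ 0.4 -0.4 -0.4] open 0.5127854513171599 ff 40.84858803078532
shift [ 0.2474 -0.3295 -0.0022] turn 0.23
```

View pics/lift.png

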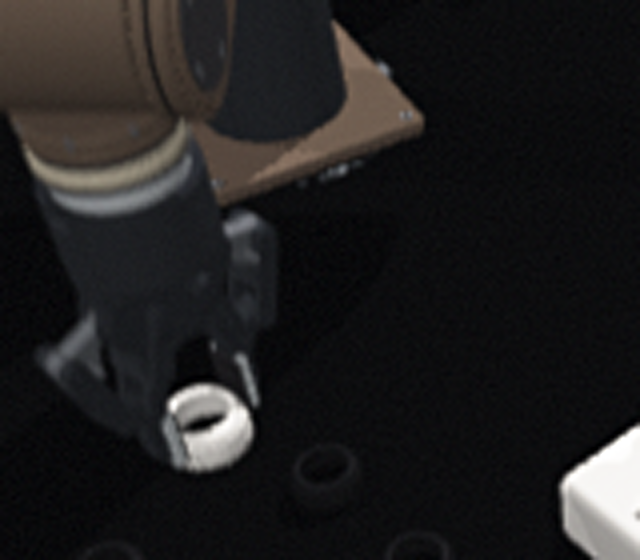

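The ring is level in the pads at (208,425). Carrying it over the peg.

```bash
python3 -m inch '[[0.7,0.024,-0.032,0,0],[0.7,0.048,-0.064,0,0],[0.7,0.072,-0.096,0,0],[0.7,0.096,-0.128,0,0],[0.7,0.12,-0.16,0,0]]' >/dev/null
python3 -m inch '[[0.7,0.024,-0.032,0,0],[0.7,0.048,-0.064,0,0],[0.7,0.072,-0.096,0,0],[0.7,0.096,-0.128,0,0],[0.7,0.12,-0.16,0,0]]' >/dev/null
python3 -m inch '[[0.7,0.007,-0.01,0,0],[0.7,0.007,-0.01,0,0],[0.7,0.007,-0.01,0,0]]' >/dev/null
python3 t.py .576 .192 .15 22
cat > m2.py <<'E'
from meas import *
s=ctrl.get_state()
o=[]
for c in ["top","scene"]:
    p=ctrl.read_camera(c); P=pts(p); br=p["pixels"].min(2).astype(int)
    m=(br>110)&(np.hypot(P[...,0]-.576,P[...,1]-.192)<.05)&(P[...,2]>.125)&(P[...,2]<.175)
    if m.any(): print(c,"collar",m.sum(),((P[m].min(0)+P[m].max(0))/2).round(4),P[m].min(0).round(4),P[m].max(0).round(4))
    a,b=(206,196) if c=="top" else (300,180)
    o.append(cv2.resize(p["pixels"][b-55:b+55,a-70:a+70,::-1],(400,314),interpolation=cv2.INTER_CUBIC))
cv2.imwrite("pics/peg1.png",np.hstack(o))
E
python3 m2.py
```

```text
t 5.33 pos [0.5745 0.1929 0.1444] psi 22.32 q6 1.34 F [ 0.7 -0.2 -0.4] open 0.5099524280331338 ff 40.87914576055482
shift [ 0.001   0.0014 -0.0056] turn 0.32
top collar 1 [0.5531 0.1878 0.1568] [0.5531 0.1878 0.1568] [0.5531 0.1878 0.1568]
scene collar 154 [0.5769 0.193  0.156 ] [0.5563 0.1628 0.1382] [0.5976 0.2231 0.1739]
```

View pics/peg1.png

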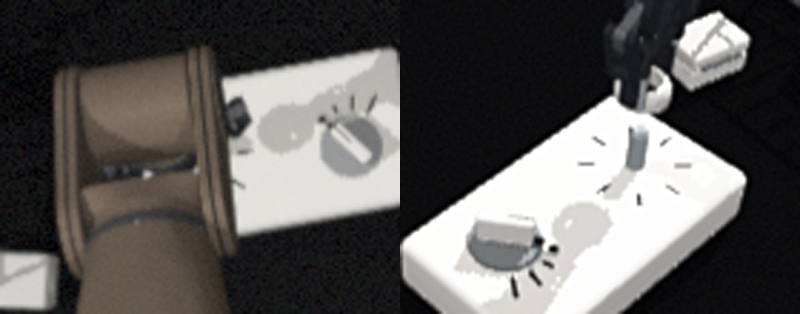

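The scene half shows the ring above the peg, at about (650,90) with the peg top near (637,120). Lowering in steps while watching the force.

```bash
python3 -m inch '[[0.7,0.001,0.001,0.01,0],[0.7,0.001,0.001,0.02,0],[0.7,0.001,0.001,0.03,0],[0.7,0.001,0.001,0.04,0],[0.7,0.001,0.001,0.05,0]]' >/dev/null
python3 t.py .576 .192 .066 22
```

```text
t 5.85 pos [0.5756 0.1915 0.0925] psi 22.17 q6 1.34 F [-0.1  0.3  0.3] open 0.5120981717322796 ff 40.880248616449535
shift [ 0.0006 -0.0003  0.0265] turn 0.17
```

```bash
python3 -m inch '[[0.7,0,0,0.008,0],[0.7,0,0,0.016,0],[0.7,0,0,0.022,0],[0.7,0,0,0.025,0],[0.7,0,0,0.025,0]]'
python3 - <<'E'
from h import *
p=ctrl.read_camera("scene"); save(p,"peg2.png",(230,110,380,230),5)
E
```

```text
time: 6.27
eef_pos: [0.5756, 0.1922, 0.0683]
tcp_rot: [0.981, 0.193, -0.001, -0.0]
contact_force: [-0.1, 0.0, -0.5]
opening: 0.512
finger_force: 40.9
```

View pics/peg2.png

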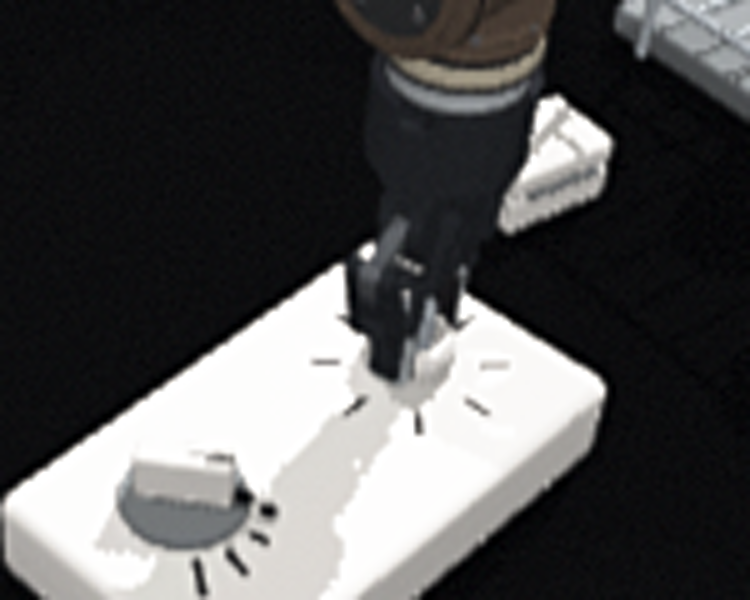

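The ring (430,355) is around the peg, just above the dryer top. Lowering until it touches, then opening.

```bash
python3 -m inch '[[0.7,0,0,0.002,0],[0.7,0,0,0.003,0],[0.7,0,0,0.003,0]]' 
python3 -m inch '[[0,0,0,0,0],[0,0,0,0,0],[0,0,0,0,0],[0,0,0,0,0],[0,0,0,0,0]]' 
python3 -m inch '[[0,0,0,-0.02,0],[0,0,0,-0.05,0],[0,0,0,-0.08,0],[0,0,0,-0.08,0]]' >/dev/null
python3 t.py .5887 .042 .15 47
```

```text
time: 6.57
eef_pos: [0.5763, 0.1922, 0.0666]
tcp_rot: [0.981, 0.193, 0.0, 0.0]
contact_force: [0.3, 0.1, -0.3]
opening: 0.511
finger_force: 40.9
time: 6.98
eef_pos: [0.5762, 0.1922, 0.0665]
tcp_rot: [0.981, 0.193, 0.0, 0.0]
contact_force: [-0.2, 0.1, 0.7]
opening: 0.998
finger_force: 0.0
t 7.32 pos [0.5803 0.1929 0.1539] psi 22.23 q6 1.34 F [1.1 0.3 1.7] open 1.0024942652358524 ff 0.0
shift [-0.0494  0.1429  0.0037] turn -24.77
```

```bash
python3 -m inch '[[0,-0.01,0.03,0,-6],[0,-0.02,0.06,0,-12],[0,-0.03,0.09,0,-18],[0,-0.04,0.12,0,-24],[0,-0.049,0.143,0,-25]]' >/dev/null
python3 -m inch '[[0,0,0,0,0],[0,0,0,0,0]]' >/dev/null
python3 t.py .5887 .042 .07 47
python3 - <<'E'
from meas import *
o=[]
for c in ["top","scene"]:
    p=ctrl.read_camera(c); P=pts(p); br=p["pixels"].min(2).astype(int)
    r=np.hypot(P[...,0]-.576,P[...,1]-.192)
    m=(r<.027)&(P[...,2]>.067)&(br>130); Q=P[m]
    print(c,m.sum(),((Q.min(0)+Q.max(0))/2).round(4),np.percentile(Q[:,2],[5,50,95]).round(4))
    a,b=(206,196) if c=="top" else (305,185)
    o.append(cv2.resize(p["pixels"][b-40:b+40,a-40:a+40,::-1],(400,400),interpolation=cv2.INTER_CUBIC))
cv2.imwrite("pics/peg3.png",np.hstack(o))
E
```

```text
t 7.9 pos [0.5849 0.0401 0.1461] psi 47.04 q6 0.64 F [-0.4  0.1 -0.9] open 1.0006474867892816 ff 0.0
shift [0.004  0.0015 0.0761] turn 0.04
top 144 [0.5733 0.1917 0.0882] [0.0714 0.0793 0.1057]
scene 177 [0.5751 0.1896 0.0872] [0.0688 0.0772 0.1049]
```

View pics/peg3.png

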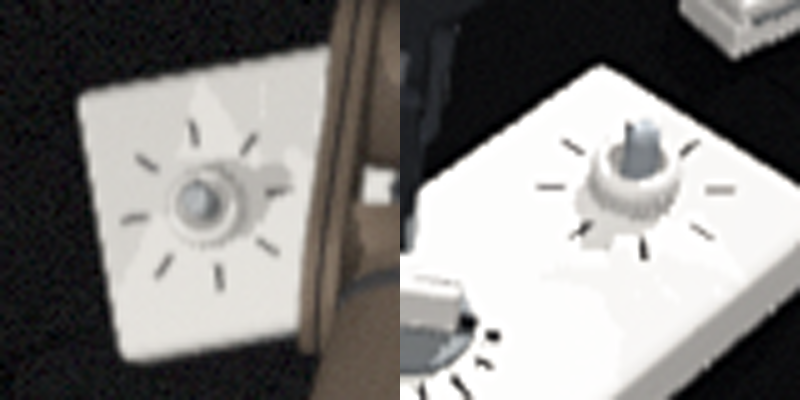

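The ring sits flat around the peg (top half 205,205; scene half 635,180), with its top at about 80 mm. Now the dial.

```bash
python3 -m inch '[[0,0.004,0.001,0.02,0],[0,0.004,0.001,0.04,0],[0,0.004,0.001,0.06,0],[0,0.004,0.001,0.074,0],[0,0.004,0.001,0.074,0]]' >/dev/null
python3 t.py .5887 .042 .071 47
```

```text
t 8.42 pos [0.5854 0.0452 0.0683] psi 47.32 q6 0.65 F [-0.8 -0.1 -0.3] open 1.0051866215189087 ff 0.0
shift [-0.0001  0.0046 -0.0027] turn 0.32
```

```bash
python3 -m inch '[[0,0,0.003,-0.002,0],[0,0,0.003,-0.002,0],[0,0,0.003,-0.002,0]]' >/dev/null
python3 t.py .5887 .042 .071 47
```

```text
t 8.67 pos [0.592  0.0417 0.0763] psi 47.25 q6 0.65 F [ 0.4 -0.4  1.2] open 0.9988144675673617 ff 0.0
shift [-0.0021 -0.0027  0.0053] turn 0.25
```

```bash
for i in 1 2 3; do python3 -m inch '[[0,0,0,0,0],[0,0,0,0,0]]' | sed -n 2p; done
python3 t.py .5887 .042 .071 47
```

```text
eef_pos: [0.5912, 0.0415, 0.0755]
eef_pos: [0.5907, 0.0414, 0.0747]
eef_pos: [0.5905, 0.0414, 0.0743]
t 9.17 pos [0.5905 0.0414 0.0743] psi 47.21 q6 0.65 F [ 0.5  0.3 -0.3] open 1.0051502405611066 ff 0.0
shift [-0.0008 -0.0017  0.0033] turn 0.21
```

```bash
python3 -m inch '[[0,-0.001,-0.001,0.003,0],[0,-0.001,-0.001,0.003,0],[0.9,-0.001,-0.001,0.003,0],[1,-0.001,-0.001,0.003,0],[1,-0.001,-0.001,0.003,0]]' 40 >/dev/null
python3 -m inch '[[1,0,0,0,0],[1,0,0,0,0],[1,0,0,0,0],[1,0,0,0,0],[1,0,0,0,0]]' 80
python3 t.py .5887 .042 .071 47
```

```text
time: 10.0
eef_pos: [0.5888, 0.0417, 0.0716]
tcp_rot: [0.916, 0.4, -0.0, -0.001]
contact_force: [-2.8, 2.1, 3.4]
opening: 0.145
finger_force: 79.5
t 10.0 pos [0.5888 0.0417 0.0716] psi 47.17 q6 0.65 F [-2.8  2.1  3.4] open 0.14516407554050317 ff 79.5293927192688
shift [ 0.0001 -0.0003  0.0006] turn 0.17
```

```bash
python3 -m inch '[[1,0,0,0,5],[1,0,0,0,10],[1,0,0,0,15],[1,0,0,0,20],[1,0,0,0,25]]' 80 | sed -n 2,6p
python3 -m inch '[[1,0,0,0,5],[1,0,0,0,10],[1,0,0,0,15],[1,0,0,0,20],[1,0,0,0,25]]' | sed -n 2,6p
python3 -m inch '[[1,0,0,0,5],[1,0,0,0,10],[1,0,0,0,15],[1,0,0,0,20],[1,0,0,0,22]]' | sed -n 2,6p
python3 -m inch '[[1,0,0,0,0],[1,0,0,0,0],[1,0,0,0,0],[1,0,0,0,0]]' | sed -n 2,6p
python3 t.py .5887 .042 .071 -25
python3 - <<'E'
from meas import *
o=[]
for c in ["top","scene"]:
    p=ctrl.read_camera(c)
    a,b=(255,194) if c=="top" else (280,195)
    o.append(cv2.resize(p["pixels"][b-50:b+50,a-50:a+50,::-1],(400,400),interpolation=cv2.INTER_CUBIC))
cv2.imwrite("pics/dial1.png",np.hstack(o))
E
```

```text
eef_pos: [0.5888, 0.0417, 0.0717]
tcp_rot: [0.982, 0.191, -0.0, -0.0]
contact_force: [-2.7, 0.7, 2.9]
opening: 0.146
finger_force: 79.5
eef_pos: [0.5888, 0.0416, 0.0716]
tcp_rot: [1.0, -0.026, -0.0, 0.0]
contact_force: [-1.9, 1.4, 2.6]
opening: 0.142
finger_force: 79.5
eef_pos: [0.5888, 0.0416, 0.0717]
tcp_rot: [0.976, -0.216, -0.0, 0.0]
contact_force: [-3.3, 1.9, 4.1]
opening: 0.145
finger_force: 79.5
eef_pos: [0.5888, 0.0416, 0.0717]
tcp_rot: [0.977, -0.214, -0.0, 0.0]
contact_force: [-4.4, 1.1, 6.5]
opening: 0.148
finger_force: 79.6
t 11.58 pos [0.5888 0.0416 0.0717] psi -24.71 q6 1.9 F [-4.4  1.1  6.5] open 0.1478668107728511 ff 79.6313202381134
shift [-0.0003 -0.0003  0.0007] turn 0.29
```

View pics/dial1.png

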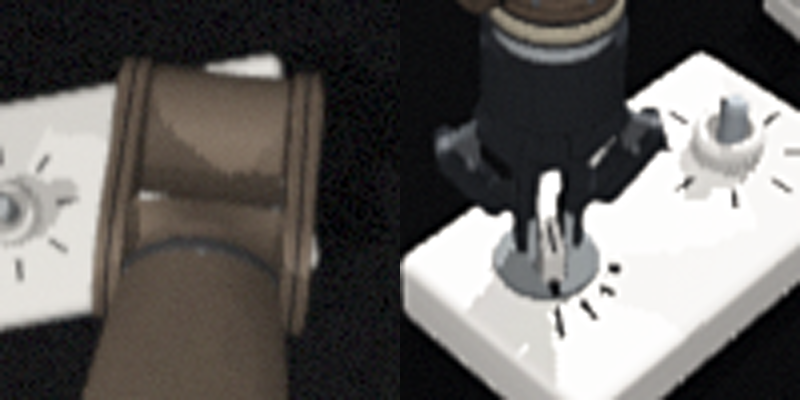

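The pointer (554,288) lines up with the third, longest ridge (560,322). Checking the angle numerically.

Run:
```python
from meas import *
p=ctrl.read_camera("scene"); br=p["pixels"].max(2).astype(int)
A=np.array([.590,.0415])   # scene-camera dial axis
Q=plane(p,.061)
d=Q[...,:2]-A; r=np.hypot(d[...,0],d[...,1]); a=np.degrees(np.arctan2(d[...,1],d[...,0]))
m=(br<90)&(r>.033)&(r<.065)&(a>-45)&(a<65)
n,l,st,ce=cv2.connectedComponentsWithStats(m.astype(np.uint8),connectivity=8)
for i in range(1,n):
    k=l==i; print("mark",ce[i].round(1),k.sum(),"yaw",a[k].mean().round(1),"r",r[k].min().round(4),r[k].max().round(4))
b=p["pixels"].max(2)[205:225,255:285]; 
P=pts(p); e=np.hypot(P[...,0]-A[0],P[...,1]-A[1])
k=(br<70)&(P[...,2]>.062)&(e<.033)&(a>-60)&(a<20); yy,xx=np.where(k)
for u,v in zip(xx,yy): 
    if 212<v<222: print(u,v,P[v,u].round(4),np.degrees(np.arctan2(P[v,u,1]-A[1],P[v,u,0]-A[0])).round(1))
k=(p["pixels"].min(2)>150)&(P[...,2]>.09)&(P[...,2]<.098)&(e<.03)
if k.sum()>10:
    C=P[k][:,:2]; w,V=np.linalg.eigh(np.cov(C.T)); print("bar",k.sum(),C.mean(0),np.degrees(np.arctan2(*V[::-1,1])))
```

```text
mark [283.3 211.7] 3 yaw 47.9 r 0.0406 0.0432
mark [280.5 217. ] 2 yaw 22.5 r 0.0396 0.0415
mark [276.5 221.5] 2 yaw -0.3 r 0.0415 0.0452
mark [269.  223.5] 2 yaw -25.2 r 0.0413 0.0442
mark [270.  227.5] 2 yaw -24.8 r 0.0531 0.056
268 215 [0.6122 0.0317 0.0697] -23.9
267 216 [0.6101 0.0304 0.0648] -29.0
268 216 [0.6171 0.0281 0.0733] -26.2
269 216 [0.616  0.0318 0.0698] -20.4
268 217 [0.6185 0.0272 0.0718] -26.6
269 217 [0.6199 0.0291 0.0718] -22.6
268 218 [0.6182 0.0276 0.0675] -26.3
269 218 [0.6194 0.0295 0.0675] -22.2
bar 60 [0.59136658 0.04230614] 151.32080381188842
```

```bash
python3 -m inch '[[1,0,0,0,1],[1,0,0,0,1],[1,0,0,0,1],[1,0,0,0,1],[1,0,0,0,1]]'
python3 t.py .5887 .042 .071 -25; python3 -c "
from plant import ctrl
print(ctrl.sign_off())"
```

```text
time: 12.15
eef_pos: [0.5888, 0.0416, 0.0717]
tcp_rot: [0.975, -0.223, -0.0, 0.0]
contact_force: [-3.2, 1.6, 5.5]
opening: 0.144
finger_force: 79.7
t 12.15 pos [0.5888 0.0416 0.0717] psi -25.71 q6 1.92 F [-3.2  1.6  5.5] open 0.14363660335289616 ff 79.72187519073486
shift [-0.0003 -0.0003  0.0007] turn -0.71
the job is handed in; nothing more can be done
None
```

The white collar hangs on the peg, flat on the dryer's top and released; the dial is turned to its third click and still gripped there at 80 N, and the job was handed in at 12 s.

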